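# Fit the tube block on the dry-block heater and shut the hood

## Robot

A 6-joint arm with a two-finger parallel gripper is mounted at the origin on a cart in front of the work surface, level with it; the furniture and walls round the work are solid. World frame = base frame: x ahead of the robot, y to its left, z up, the work surface at z = 0. Lengths are in m, angles in rad, forces in N, time in s.
With the tool pointing down it reaches from about 0.3 to 0.875 m from the base axis. Payload 6.4 kg.
Tool frame: the origin (TCP) lies between the finger pads; the fingertips stand ctrl.tip_extent ahead of it and the grasp point (between the pads) is the TCP (ctrl.tip_extent is the distance from the TCP to the fingertips, in m); z points along the fingers, y is the line along which they close (so a half turn about z gives the same grasp; the last joint's range is limited). The gripper opens to 85 mm and grips with 20 to 120 N. Pads are 22 mm wide; open, the fingers measure 114 mm over their backs; the gripper's body (76 mm by 85 mm) begins 54 mm behind the grasp point. The pads swing forward as they close: fully open they stand 13 mm farther back than shut.
Start: joints at [-1.502, 0.181, 1.607, -0, 1.354, -0.206], TCP at [0.156, -0.553, 0.25] pointing down, gripper open.
Joint ranges: [-2.99, 2.99], [-0.89, 2.07], [0.3, 2.58], [-1.14, 4.28], [0, 2.63], [-3.12, 3.12]. Speed limits (rad/s): [2.57, 2.57, 3.01, 3.14, 3.14, 3.14].

## Interface

Orientations are given as a unit quaternion [w, x, y, z].
In Python, from bench import ctrl gives the robot as it stands.
- The arm moves only by the tool send_rows, never from a script. Its arguments are lists of equal length, an entry for each row: "dr": the turn, a rotation vector about the tool's x, y, z in units of 6 degrees (1.0 is 6 degrees), a list of three; "xyz": the shift along the tool's x, y, z in cm, a list of three; "jaw": the opening in per cent of the stroke, from 0 (shut) to 100 (fully open). In form: {"dr": [[wx, wy, wz], ...], "xyz": [[dx, dy, dz], ...], "jaw": [jaw, ...]}. A call has exactly 8 rows; each row is the pose to reach, as a shift and turn from the pose commanded when the call began, along the tool's axes at that moment; what a row does not reach only later rows make up. A row lasts 1/8 s, in which the tool goes at most 62.5 mm and 10.7 degrees, less where a joint would pass 70% of its speed; a pose out of reach is approached as far as the arm can. A call with a gripper value outside its range is refused whole. The fingers move at their own pace and stop on an object; the grip force is fixed at half the most. Time passes only in rows, so rows that repeat a pose let the fingers close, or fill a call up. It gives the time, the measured TCP pose, the force, the opening and the grip force at its end, in the units of the state.
- ctrl.get_obs(): the state, without advancing time (a new reading comes with each control period).
- ctrl.camera(name): name is "scene" or "side" or "wrist"; returns the picture (480x640x3 uint8, red, green, blue); there is no depth.
- ctrl.calibration(name): a dict with "camera_matrix" (3x3 intrinsics, pixels), "world_from_camera" (4x4, takes a point from camera to world coordinates). Camera axes: x right, y up, looking along -z (the intrinsics and any distortion apply to the point x, -y, -z); pixel columns grow to the right and rows downward; lengths in m; the calibration is good to about 2 mm. The wrist camera is an equidistant fisheye: a pixel r from the principal point sees the ray r / f radians off the axis. A picture is of the moment at which its call begins: read the wrist's pose just before it. calibration takes no time and is no camera call; for the wrist camera it gives the pose at the moment of the call.
- ctrl.hand_in(): hands the job in; it is judged then, once.
The state is a dict: "time_s": time; "q": joint angles; "dq": joint speeds; "joint_efforts": joint torques, N m; "eef_pos": TCP position; "eef_rot": TCP orientation; "wrist_force": force on the tool from outside, world axes, zero at the start; "torque": the same for the moment, N m; "opening": opening from 0.0 (shut) to 1.0 (fully open); "grasp_force": force on a finger pad.
Only numpy, scipy, OpenCV 4.12 (cv2) and the standard library are available. Lean on these libraries where they do the work, as an engineer would, in place of code of your own. Each camera call takes 0.05 s, during which the arm holds its last target. There are 200 camera calls.

## Task

Fit the aluminium tube block to the heater so that it can warm up: take it from the cork mat, bring it in under the half-open hood and lower it gently over the two locating pins until it lies flat on the heating plate, and let go of it. Then swing the hood shut by the bar on its front and press it down past its spring catch until it is fully closed. Leave the hood half open until the block is in, and do not disturb the rack, the small white bottle or the timer.

Things in the scene. Friction and masses are not known exactly. Their poses are not given: they have to be found in the camera images.
- tube_block: Loose bare-aluminium block, 92 (its x) x 56 (its y) x 55 mm high, about 0.5 kg, eight round wells in its top. Origin: centre of its underside, z up. In its underside at x = +34 and -34 mm, y = 0, two holes of 13 mm diameter, 18 mm deep, for the pins; it fits either way round. Grip across its plain long sides (56 mm apart). Starts upright on the cork mat.
- cork_mat: Fixed round cork mat, 132 mm diameter, 6 mm thick, on the worktop. Origin: centre of its underside.
- heater: Dry-block heater, fixed, white housing 250 (its x) x 190 mm (its y), deck 75 mm high. Its x points from the sloping console (front, x = -135 mm) to the back (x = +115). Origin: on its underside, z up. The hood's spring catch stands on the deck at x = -84 to -63 mm, y = 0, 36 mm wide, its top 98 mm above the worktop.
- seat (a point): Centre of the top face of the heating plate (aluminium, 104 x 70 mm, 79 mm above the worktop, 2 mm behind the heater's origin), axes as the heater. Two steel pins stand on it at x = +34 and -34 mm, y = 0: 10 mm diameter, 14 mm tall, the upper 7 mm tapering to 3.6 mm. The block is home with its origin here, its x along this x (either way round).
- hood_hinge (a point): Middle of the hood's hinge axis, at the back of the heater at x = +100 mm, y = 0, 76.5 mm above the worktop; the axis runs along the heater's y. Axes as the heater.
- hood (a joint): Angle of the clear box-shaped hood, rad: 0 shut, 0.96 its stop; starts half open, stays where left. 160 mm from hinge to front edge, 134 wide, 66 high, open beneath. Open, it overhangs the plate: the gripper gets in only leaning 30 to 45 degrees back to the heater's front. A catch stops it near 0.08 until pressed with 5 to 8 N at the bar. Shut, it clears a home block by 5 mm.
- hood_bar (a point): Middle of the round black bar handle on the hood's front, 12 mm diameter, 88 mm long along the heater's y, 26 mm clear of the hood's front wall, on two posts at its ends; it moves with the hood. Shut, its centre lies 192 mm in front of the hinge axis and 46 mm above it (122 mm above the worktop); 197 mm from the hinge axis. Pinch it from above, fingers opened to about 30 mm, clear of the hood.
- rack: Bystander: blue test tube rack, 62 x 149 x 78 mm, empty, loose. Origin: centre of its underside, long side along its y.
- sample_bottle: Bystander: small white screw-cap bottle, 41 mm diameter, 74 mm tall, loose. Origin: centre of its underside.
- bench_timer: Bystander: white bench timer with coloured buttons, 58 x 62 x 20 mm, loose. Origin: centre of its underside.
Not all that is in view belongs to the job. What is shaped like the tube_block but red is not meant.

How it is judged:
By the outcome, as a careful person would: the job done as asked, in the order asked, and still so for the second after the job is handed in, with the robot touching nothing.
It also fails if it takes over 67 s, if anything falls off the work surface, if the arm or the gripper's body presses on something with over 40 N, if the wrist force passes 120 N, or if a joint passes its speed limit or range.

## Working session

There is one attempt and no reset: what is moved stays moved. The work goes in short steps, Python scripts to look and compute and a tool call to move; the robot and the scene stay as the last step left them, time stands still between calls to the robot, and variables do not carry over. Pictures are saved under pics/ and viewed, at most 10 in all, crops included, and the job is handed in when it is done.

Besides the shell and the picture viewer there is one more tool, called after "Request:" by a JSON object that holds its "api" and its "payload", one argument or row to a line. send_rows: Moves the arm, as the interface text tells. Its arguments: {"type":"object","properties":{"dr":{"type":"array","items":{"type":"array","items":{"type":"number"}}},"xyz":{"type":"array","items":{"type":"array","items":{"type":"number"}}},"jaw":{"type":"array","items":{"type":"number"}}},"required":["dr","xyz","jaw"]}

```bash
mkdir -p pics; ls; cat > h.py <<'E'
import numpy as np, cv2
from bench import ctrl
from scipy.spatial.transform import Rotation as R
def snap(n,f):
    c=ctrl.calibration(n); im=ctrl.camera(n); cv2.imwrite(f'pics/{f}.png',im[:,:,::-1]); np.savez(f'pics/{f}.npz',K=c['camera_matrix'],T=c['world_from_camera']); return im,c
def load(f):
    z=np.load(f'pics/{f}.npz'); return cv2.imread(f'pics/{f}.png'),dict(camera_matrix=z['K'],world_from_camera=z['T'])
def ray(c,px,fish=False):
    K=np.array(c['camera_matrix']);T=np.array(c['world_from_camera'])
    a=(px[0]-K[0,2])/K[0,0]; b=(px[1]-K[1,2])/K[1,1]
    if fish:
        r=np.hypot(a,b); s=np.sin(r)/max(r,1e-9); d=np.array([a*s,-b*s,-np.cos(r)])
    else: d=np.array([a,-b,-1.])
    return T[:3,3],T[:3,:3]@d
def onz(c,px,z,fish=False):
    o,d=ray(c,px,fish); return o+d*(z-o[2])/d[2]
def proj(c,P,fish=False):
    K=np.array(c['camera_matrix']);T=np.array(c['world_from_camera'])
    p=T[:3,:3].T@(np.array(P)-T[:3,3]); p=p*[1,-1,-1]
    if fish:
        h=np.hypot(p[0],p[1]); t=np.arctan2(h,p[2]); a,b=p[0]/h*t,p[1]/h*t
    else: a,b=p[0]/p[2],p[1]/p[2]
    return np.array([K[0,0]*a+K[0,2],K[1,1]*b+K[1,2]])
def rot(o=None):
    o=o or ctrl.get_obs(); q=o['eef_rot']; return R.from_quat([q[1],q[2],q[3],q[0]]).as_matrix()
def goal(P,Rm,P0=None,R0=None):
    """shift cm and turn units from current (or given) pose"""
    o=ctrl.get_obs(); P0=np.array(o['eef_pos']) if P0 is None else P0; R0=rot(o) if R0 is None else R0
    return (R0.T@(np.array(P)-P0)*100).round(2), (R.from_matrix(R0.T@Rm).as_rotvec()/np.deg2rad(6)).round(2)
E
python3 - <<'E'
from h import *
o=ctrl.get_obs()
for k in o: print(k,np.round(o[k],3))
print(ctrl.tip_extent)
for n in('scene','side','wrist'):
    im,c=snap(n,n+'0'); print(n,np.round(c['camera_matrix'],1).tolist(),np.round(c['world_from_camera'],3).tolist(),[k for k in c])
a=[cv2.imread(f'pics/{n}0.png') for n in('scene','side')]
E
```

```text
pics
time_s 0.0
q [-1.502  0.182  1.608 -0.     1.354 -0.206]
dq [ 0.    -0.     0.    -0.001 -0.    -0.002]
joint_efforts [ 3.0000e-03 -4.4486e+01 -3.5134e+01 -0.0000e+00  9.0000e-03  0.0000e+00]
eef_pos [ 0.156 -0.553  0.249]
eef_rot [-0.001  0.991  0.137  0.   ]
wrist_force [-1.038  0.636 -0.038]
torque [-0.012 -0.023 -0.016]
grasp_force 0.0
opening 0.997
0.019
scene [[553.6, 0.0, 314.2], [0.0, 553.6, 246.7], [0.0, 0.0, 1.0]] [[-0.599, -0.405, 0.69, 1.324], [0.8, -0.287, 0.526, 0.59], [-0.015, 0.868, 0.497, 0.636], [0.0, 0.0, 0.0, 1.0]] ['camera_matrix', 'world_from_camera']
side [[513.0, 0.0, 319.1], [0.0, 513.0, 239.4], [0.0, 0.0, 1.0]] [[0.994, -0.098, 0.056, 0.626], [0.112, 0.78, -0.615, -0.681], [0.017, 0.618, 0.786, 0.977], [0.0, 0.0, 0.0, 1.0]] ['camera_matrix', 'world_from_camera']
wrist [[371.6, 0.0, 320.1], [0.0, 371.6, 243.5], [0.0, 0.0, 1.0]] [[0.271, 0.91, 0.313, 0.238], [-0.963, 0.257, 0.086, -0.53], [-0.002, -0.325, 0.946, 0.374], [0.0, 0.0, 0.0, 1.0]] ['camera_matrix', 'world_from_camera']
```

View pics/scene0.png

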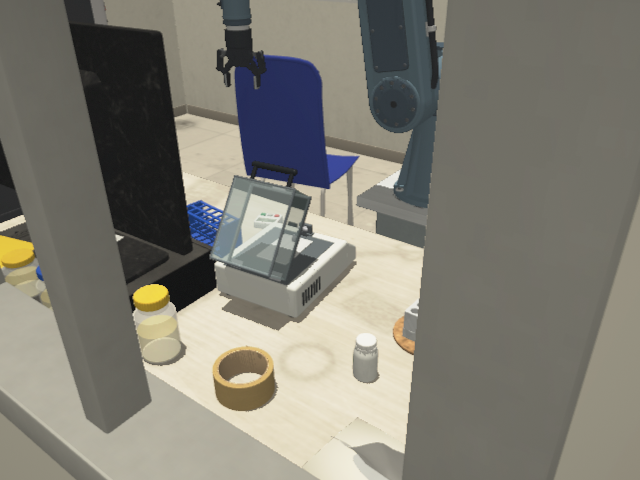

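View pics/side0.png

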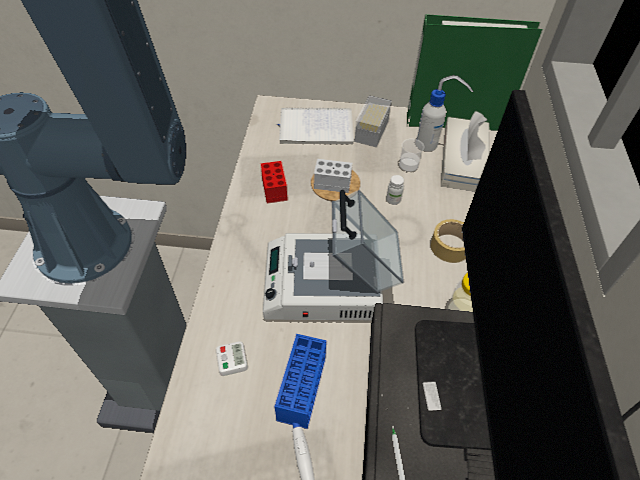

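Side view: grey block on the cork mat near (333,172), red decoy at (273,181), heater around (320,275), bar end to end (343,200)-(349,235), bottle (396,187), timer (231,357), rack (300,380). The scene view shows the heater and the edge of the mat. I'll zoom in on the side view.

```bash
python3 - <<'E'
from h import *
im,c=load('side0')
cv2.imwrite('pics/side0z.png',cv2.resize(im[150:330,230:430],None,fx=3.3,fy=3.3,interpolation=cv2.INTER_CUBIC)[:600])
for n,p,z in [('mat',(336,184),.006),('block top',(333,167),.061),('red',(273,181),.03),('bottle',(396,187),.04),('timer',(231,357),.02),('rack',(300,380),.04),('hfront-l',(265,320),0),('plate',(316,266),.079)]:
    print(n,onz(c,p,z).round(3))
E
```

```text
mat [0.58  0.269 0.006]
block top [0.57  0.274 0.061]
red [0.419 0.235 0.03 ]
bottle [0.734 0.244 0.04 ]
timer [ 0.416 -0.252  0.02 ]
rack [ 0.561 -0.292  0.04 ]
hfront-l [ 0.465 -0.15   0.   ]
plate [ 0.564 -0.051  0.079]
```

View pics/side0z.png

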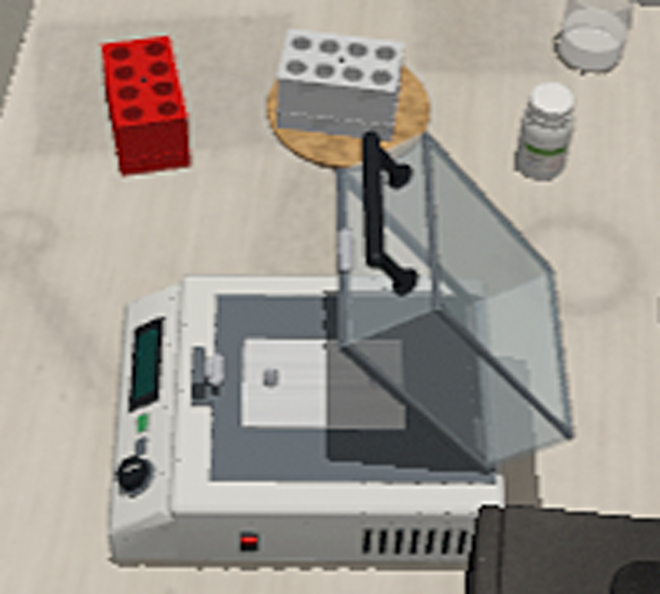

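View pics/wrist0.png

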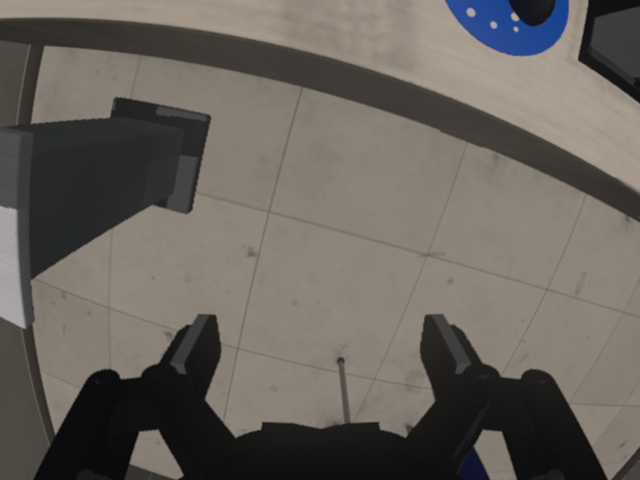

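Crop: plate corners about (243,340), (405,340), (405,430), (242,427), visible pin (270,378), block top corners (288,30), (405,40), (400,92), (278,80), bar between (372,137) and (375,262). The wrist view only shows floor, the bench edge and a stool.

```bash
python3 - <<'E'
from h import *
im,c=load('side0')
cr=lambda p:(230+p[0]/3.3,150+p[1]/3.3)
def show(n,pts,z):
    P=np.array([onz(c,cr(p),z) for p in pts]); print(n,P[:,:2].round(3).tolist(),'mean',P.mean(0).round(4),'edges',np.linalg.norm(np.roll(P,-1,0)-P,axis=1).round(3))
    for i in range(len(P)):
        d=(np.roll(P,-1,0)-P)[i]; print('  ang',np.degrees(np.arctan2(d[1],d[0])).round(1))
show('plate',[(243,340),(405,340),(405,430),(242,427)],.079)
show('block',[(288,30),(405,40),(400,92),(278,80)],.061)
show('deckfront',[(187,278),(170,512)],.075)
show('deckside',[(170,512),(500,480)],.075)
show('housingbottom',[(112,560),(465,568)],0.0)
print('pin', onz(c,cr((270,372)),.093))
for a,b in [((372,137),(375,262))]:
  for z in (.2,.22,.24,.26): print('bar',z,onz(c,cr(a),z).round(3),onz(c,cr(b),z).round(3))
E
```

```text
plate [[0.533, -0.02], [0.639, -0.007], [0.644, -0.078], [0.541, -0.089]] mean [ 0.5893 -0.0485  0.079 ] edges [0.107 0.071 0.104 0.069]
  ang 7.1
  ang -85.9
  ang -174.2
  ang 97.0
block [[0.526, 0.298], [0.619, 0.298], [0.619, 0.241], [0.525, 0.242]] mean [0.5722 0.2698 0.061 ] edges [0.092 0.058 0.094 0.056]
  ang 0.4
  ang -89.7
  ang 179.5
  ang 88.7
deckfront [[0.488, 0.03], [0.505, -0.154]] mean [ 0.4963 -0.0617  0.075 ] edges [0.185 0.185]
  ang -84.6
  ang 95.4
deckside [[0.505, -0.154], [0.706, -0.106]] mean [ 0.6055 -0.1295  0.075 ] edges [0.207 0.207]
  ang 13.4
  ang -166.6
housingbottom [[0.463, -0.15], [0.693, -0.128]] mean [ 0.5778 -0.139   0.    ] edges [0.23 0.23]
  ang 5.5
  ang -174.5
pin [ 0.55473029 -0.05374074  0.093     ]
bar 0.2 [0.605 0.059 0.2  ] [ 0.616 -0.042  0.2  ]
bar 0.22 [0.606 0.04  0.22 ] [ 0.616 -0.059  0.22 ]
bar 0.24 [0.606 0.021 0.24 ] [ 0.616 -0.075  0.24 ]
bar 0.26 [0.607 0.002 0.26 ] [ 0.616 -0.092  0.26 ]
```

Heater yaw is about 6° with the seat at (0.589, -0.0485). The block is at (0.572, 0.270), yaw about 0°, and its edges measure 92x57, which matches. The bar is at about (0.611, -0.045, 0.26). Next I move to a leaned viewpoint in front of the hood.

```bash
cat >> h.py <<'E'
def lean(yaw,L):
    y,l=np.deg2rad(yaw),np.deg2rad(L)
    z=np.array([np.sin(l)*np.cos(y),np.sin(l)*np.sin(y),-np.cos(l)]); x=np.array([np.cos(l)*np.cos(y),np.cos(l)*np.sin(y),np.sin(l)])
    return np.c_[x,np.cross(z,x),z]
E
python3 - <<'E'
from h import *
print(goal((.42,-.05,.30),lean(6,40)))
E
```

```text
(array([ 39.06, -41.26,  -4.97]), array([-0.58,  6.65,  1.55]))
```

Request:
{"api": "send_rows", "payload": {
  "dr": [
    [0,0.5,0.1],
    [-0.1,1.1,0.2],
    [-0.1,1.7,0.4],
    [-0.2,2.3,0.5],
    [-0.3,2.9,0.7],
    [-0.3,3.5,0.8],
    [-0.4,4.1,1.0],
    [-0.4,4.5,1.1]
  ],
  "xyz": [
    [2,-2,0],
    [6,-6,-1],
    [10,-10.5,-1.5],
    [14,-15,-2],
    [18,-19,-2.5],
    [22,-23.5,-3],
    [25,-26.5,-3.5],
    [27,-28.5,-4]
  ],
  "jaw": [100,100,100,100,100,100,100,100]
}}

```text
time_s: 1.15
eef_pos: [0.339, -0.2039, 0.2901]
eef_rot: [-0.012, 0.969, 0.077, 0.235]
wrist_force: [0.1, -0.7, 0.5]
opening: 1.005
grasp_force: 0.0
```

```bash
python3 - <<'E'
from h import *
o=ctrl.get_obs(); print(o['time_s'],np.round(o['eef_pos'],3),np.round(o['q'],2),np.round(o['dq'],2),o['wrist_force'])
print(goal((.42,-.05,.30),lean(6,40)))
E
```

```text
1.15 [ 0.339 -0.204  0.29 ] [-1.23 -0.55  2.21  0.47  1.4   0.12] [ 0.27 -0.4   0.22  0.3  -0.    0.35] [ 0.05826937 -0.67444633  0.5313432 ]
(array([  9.77, -13.95,   3.69]), array([-0.16,  2.13,  0.47]))
```

Request:
{"api": "send_rows", "payload": {
  "dr": [
    [0,0.3,0.1],
    [-0.1,0.8,0.2],
    [-0.1,1.3,0.3],
    [-0.1,1.8,0.4],
    [-0.2,2.1,0.5],
    [-0.2,2.1,0.5],
    [-0.2,2.1,0.5],
    [-0.2,2.1,0.5]
  ],
  "xyz": [
    [2,-3,0.8],
    [5,-7,1.8],
    [8,-11,3],
    [9.5,-13.5,3.6],
    [9.8,-14,3.7],
    [9.8,-14,3.7],
    [9.8,-14,3.7],
    [9.8,-14,3.7]
  ],
  "jaw": [100,100,100,100,100,100,100,100]
}}

```text
time_s: 2.15
eef_pos: [0.4199, -0.0525, 0.3002]
eef_rot: [-0.015, 0.94, 0.046, 0.339]
wrist_force: [1.0, -0.1, 0.6]
opening: 0.997
grasp_force: 0.0
```

```bash
python3 - <<'E'
from h import *
o=ctrl.get_obs(); print(o['time_s'],np.round(o['eef_pos'],3),np.round(o['q'],2),np.round(rot(),2).tolist())
im,c=snap('wrist','w1')
for n,P in [('seat',(.589,-.0485,.079)),('pinF',(.555,-.052,.093)),('pinR',(.623,-.045,.093)),('bar',(.611,-.045,.26)),('block',(.572,.27,.061))]: print(n,proj(c,P,True).round(0))
E
```

```text
2.15 [ 0.42  -0.053  0.3  ] [-0.81 -0.76  2.36  0.58  1.14  0.52] [[0.77, 0.1, 0.64], [0.08, -1.0, 0.06], [0.64, 0.0, -0.77]]
seat [331. 208.]
pinF [332. 232.]
pinR [331. 175.]
bar [336.  73.]
block [ 92. 209.]
```

View pics/w1.png

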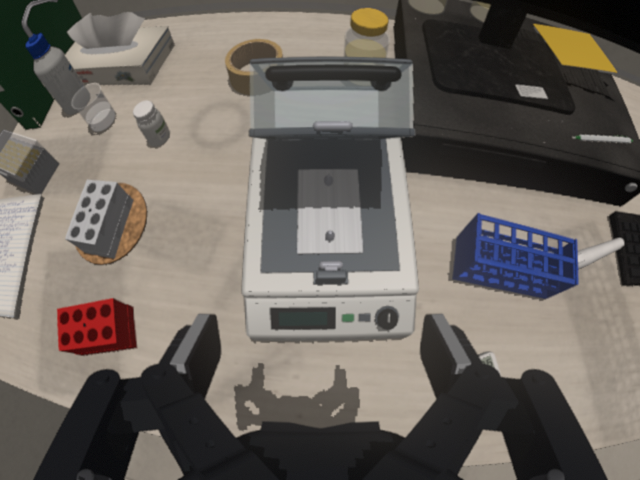

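The wrist view shows the pins near (330,235) and (328,180), the plate corners near (299,170)-(363,254), the bar at (333,75), and the block top near (97,214) on the mat. Predictions agree within a few pixels, so I'll refine.

```bash
python3 - <<'E'
from h import *
im,c=load('w1'); g=cv2.cvtColor(im,cv2.COLOR_BGR2GRAY)
for nm,(x0,x1,y0,y1),pz in [('F',(318,344,222,248),.086),('R',(318,344,168,194),.086)]:
    r=g[y0:y1,x0:x1].astype(int); bg=np.median(r); m=(r<bg-22).astype(np.uint8)
    n,l,s,ct=cv2.connectedComponentsWithStats(m); i=1+np.argmax(s[1:,4]); p=ct[i]+[x0,y0]
    print(nm,'bg',bg,s[i],p.round(1),onz(c,p,pz,True).round(4), proj(c,(.555,-.052,.086),True).round(1))
P=np.array([onz(c,p,.079,True) for p in [(299,170),(361,169),(363,254),(299,253)]]); print('plate',P.round(3).tolist(),P.mean(0).round(4))
# block top: light, low saturation
hsv=cv2.cvtColor(im,cv2.COLOR_BGR2HSV)[170:265,60:150]
m=((hsv[:,:,2]>150)&(hsv[:,:,1]<25)).astype(np.uint8); m=cv2.morphologyEx(m,cv2.MORPH_CLOSE,np.ones((9,9)))
n,l,s,ct=cv2.connectedComponentsWithStats(m); i=1+np.argmax(s[1:,4]); print(s[i],ct[i])
k=np.argwhere(l==i)[:,::-1]+[60,170]
W=np.array([onz(c,p,.061,True)[:2] for p in k],np.float32)
rc=cv2.minAreaRect(W*1000); print('block',rc, 'lohi')
# bar
b=[onz(c,p,.26,True).round(3) for p in [(268,76),(400,75)]]; print(b)
E
```

```text
F bg 187.0 [  7   9  10  12 101] [329.4 236.1] [ 0.5529 -0.0493  0.086 ] [332.1 234.4]
R bg 87.0 [ 0  0 26  1 26] [330.5 168. ] [ 0.6372 -0.0433  0.086 ] [332.1 234.4]
plate [[0.635, -0.007, 0.079], [0.644, -0.079, 0.079], [0.539, -0.087, 0.079], [0.533, -0.019, 0.079]] [ 0.5879 -0.0477  0.079 ]
[   5    9   52   65 1897] [29.93041645 40.73220875]
block ((571.368408203125, 273.59033203125), (55.47831344604492, 91.31181335449219), 87.53081512451172) lohi
[array([0.603, 0.004, 0.26 ]), array([ 0.616, -0.092,  0.26 ])]
```

```bash
python3 - <<'E'
from h import *
print(goal((.56,.272,.15),lean(-1,40)))
E
```

```text
(array([  3.61, -30.96,  22.42]), array([-0.69,  0.05,  0.86]))
```

Request:
{"api": "send_rows", "payload": {
  "dr": [
    [0,0,0],
    [-0.1,0,0.2],
    [-0.2,0,0.3],
    [-0.3,0,0.4],
    [-0.4,0,0.5],
    [-0.5,0,0.7],
    [-0.6,0,0.8],
    [-0.7,0,0.9]
  ],
  "xyz": [
    [0.3,-3,2],
    [0.8,-7,5],
    [1.4,-11.5,8],
    [2,-16,11.5],
    [2.5,-21,15],
    [3,-25.5,18.5],
    [3.4,-29,21],
    [3.6,-31,22.4]
  ],
  "jaw": [100,100,100,100,100,100,100,100]
}}

```text
time_s: 3.2
eef_pos: [0.5548, 0.2583, 0.1566]
eef_rot: [0.003, 0.941, -0.009, 0.339]
wrist_force: [1.1, -0.9, 0.6]
opening: 0.996
grasp_force: 0.0
```

```bash
python3 - <<'E'
from h import *
im,c=snap('wrist','w2')
o=ctrl.get_obs(); print(o['time_s'],np.round(o['eef_pos'],4),np.round(o['q'],2),np.round(o['dq'],2))
print(goal((.56,.272,.15),lean(-1,40)))
P=[proj(c,(.572+sx*.046,.272+sy*.028,.061),True).round(0).tolist() for sx,sy in((1,1),(1,-1),(-1,-1),(-1,1))]; print(P)
E
```

```text
3.25 [0.5551 0.2619 0.1525] [ 0.36  0.14  2.04 -0.67  0.39  2.51] [-0.07 -0.11  0.1   0.26  0.03 -0.47]
(array([ 0.2 , -1.02,  0.49]), array([-0.01,  0.1 , -0.06]))
[[260.0, 266.0], [340.0, 265.0], [345.0, 400.0], [258.0, 401.0]]
```

View pics/w2.png

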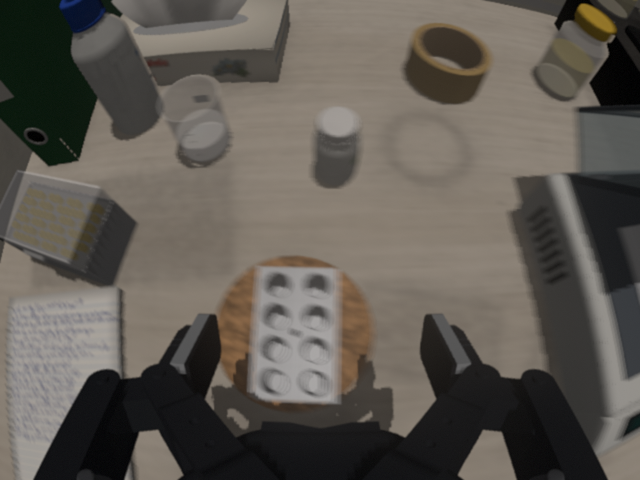

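Block top corners are near (256,267), (340,266), (340,402), (249,402). That is a few mm to +y of the prediction and turned about -2°. I'll correct for both and descend.

```bash
python3 - <<'E'
from h import *
print(goal((.56,.274,.14),lean(-2,40)));print(goal((.56,.274,.04),lean(-2,40)))
E
```

```text
(array([-0.44, -1.22,  1.26]), array([-0.11,  0.1 ,  0.07]))
(array([-6.79, -1.18,  8.99]), array([-0.11,  0.1 ,  0.07]))
```

Request:
{"api": "send_rows", "payload": {
  "dr": [
    [0,0,0],
    [0,0,0],
    [0,0,0],
    [0,0,0],
    [0,0,0],
    [0,0,0],
    [0,0,0],
    [0,0,0]
  ],
  "xyz": [
    [0,0,0],
    [-1,0,1.2],
    [-2,0,2.4],
    [-3,0,3.5],
    [-3.2,0,3.8],
    [-3.2,0,3.8],
    [-3.2,0,3.8],
    [-3.2,0,3.8]
  ],
  "jaw": [100,100,100,100,100,100,100,100]
}}

```text
time_s: 4.25
eef_pos: [0.5536, 0.2575, 0.1084]
eef_rot: [0.003, 0.941, -0.009, 0.339]
wrist_force: [-0.7, 0.3, 0.5]
opening: 0.998
grasp_force: 0.0
```

```bash
python3 - <<'E'
from h import *
o=ctrl.get_obs(); print(o['time_s'],np.round(o['eef_pos'],4),np.round(o['q'],2),np.round(o['dq'],2))
print(goal((.56,.274,.04),lean(-2,40)))
im,c=snap('wrist','w3'); hsv=cv2.cvtColor(im,cv2.COLOR_BGR2HSV)
m=((hsv[:,:,2]>130)&(hsv[:,:,1]<30)).astype(np.uint8); m[:,:225]=0; m[:,420:]=0; m[:240]=0;m[420:]=0; m=cv2.morphologyEx(m,cv2.MORPH_CLOSE,np.ones((15,15)))
n,l,s,ct=cv2.connectedComponentsWithStats(m); i=1+np.argmax(s[1:,4]); print(s[i],ct[i])
k=np.argwhere(l==i)[:,::-1]
W=np.array([onz(c,p,.061,True)[:2] for p in k],np.float32); print(cv2.minAreaRect(W*1000))
E
```

```text
4.25 [0.5536 0.2575 0.1084] [ 0.36  0.22  2.06 -0.88  0.31  2.72] [ 0.01  0.01  0.   -0.   -0.    0.  ]
(array([-3.9 , -1.65,  5.66]), array([-0.11,  0.06,  0.12]))
[  239   240   108   169 15349] [293.94983387 329.26477295]
((570.7120361328125, 272.35784912109375), (55.646793365478516, 91.65001678466797), 87.48640441894531)
```

Settled commands match the measured pose. Block: (0.571, 0.2725), yaw -2.5°. Joint 4 approaches its limit at a 40° lean here, so I'll use 33° and grip 16 mm towards the front.

```bash
python3 - <<'E'
from h import *
print(goal((.555,.2725,.10),lean(-2.5,33)));
print('then',goal((.555,.2725,.04),lean(-2.5,33),np.array([.555,.2725,.10]),lean(-2.5,33)))
E
```

```text
(array([-0.43, -1.49,  0.72]), array([-0.15, -1.1 ,  0.19]))
then (array([-3.27,  0.  ,  5.03]), array([0., 0., 0.]))
```

Request:
{"api": "send_rows", "payload": {
  "dr": [
    [0,-0.3,0.1],
    [-0.1,-0.6,0.1],
    [-0.1,-0.9,0.2],
    [-0.15,-1.1,0.2],
    [-0.15,-1.1,0.2],
    [-0.15,-1.1,0.2],
    [-0.15,-1.1,0.2],
    [-0.15,-1.1,0.2]
  ],
  "xyz": [
    [-0.1,-0.4,0.2],
    [-0.2,-0.8,0.4],
    [-0.3,-1.2,0.6],
    [-0.4,-1.5,0.7],
    [-0.4,-1.5,0.7],
    [-0.4,-1.5,0.7],
    [-0.4,-1.5,0.7],
    [-0.4,-1.5,0.7]
  ],
  "jaw": [100,100,100,100,100,100,100,100]
}}

```text
time_s: 5.3
eef_pos: [0.5547, 0.2724, 0.0996]
eef_rot: [0.006, 0.959, -0.021, 0.284]
wrist_force: [0.1, -0.9, -0.5]
opening: 0.998
grasp_force: 0.0
```

```bash
python3 - <<'E'
from h import *
o=ctrl.get_obs(); print(o['time_s'],np.round(o['eef_pos'],4),np.round(o['q'],2))
print(goal((.555,.2725,.04),lean(-2.5,33)))
E
```

```text
5.3 [0.5547 0.2724 0.0996] [ 0.37  0.27  1.97 -0.56  0.43  2.44]
(array([-3.22, -0.01,  5.02]), array([ 0.  ,  0.01, -0.01]))
```

Request:
{"api": "send_rows", "payload": {
  "dr": [
    [0,0,0],
    [0,0,0],
    [0,0,0],
    [0,0,0],
    [0,0,0],
    [0,0,0],
    [0,0,0],
    [0,0,0]
  ],
  "xyz": [
    [-0.6,0,1.0],
    [-1.3,0,2.0],
    [-1.9,0,3.0],
    [-2.6,0,4.0],
    [-3.0,0,4.7],
    [-3.2,0,5.0],
    [-3.2,0,5.0],
    [-3.2,0,5.0]
  ],
  "jaw": [100,100,100,100,100,100,100,100]
}}

```text
time_s: 6.3
eef_pos: [0.5555, 0.2726, 0.0408]
eef_rot: [0.006, 0.959, -0.021, 0.284]
wrist_force: [-0.2, 0.3, -0.4]
opening: 1.0
grasp_force: 0.0
```

Request:
{"api": "send_rows", "payload": {
  "dr": [
    [0,0,0],
    [0,0,0],
    [0,0,0],
    [0,0,0],
    [0,0,0],
    [0,0,0],
    [0,0,0],
    [0,0,0]
  ],
  "xyz": [
    [0,0,0],
    [0,0,0],
    [0,0,0],
    [0,0,0],
    [0,0,0],
    [0,0,0],
    [0,0,0],
    [0,0,0]
  ],
  "jaw": [80,70,60,50,50,50,50,50]
}}

```text
time_s: 7.3
eef_pos: [0.5553, 0.2726, 0.0408]
eef_rot: [0.006, 0.959, -0.021, 0.284]
wrist_force: [-4.0, -0.6, 5.0]
opening: 0.647
grasp_force: 64.3
```

```bash
python3 - <<'E'
from h import *
o=ctrl.get_obs(); print(o['time_s'],np.round(o['eef_pos'],4),np.round(o['q'],2),o['opening'],o['grasp_force'],o['wrist_force'],o['torque'])
print(rot().round(3).tolist())
E
```

```text
7.3 [0.5553 0.2726 0.0408] [ 0.37  0.39  1.97 -0.75  0.33  2.65] 0.6473851016414708 64.30818557739258 [-3.976058   -0.62755087  4.96398923] [-0.15035186  0.3045181  -0.1823807 ]
[[0.838, -0.044, 0.544], [-0.037, -0.999, -0.024], [0.545, -0.0, -0.839]]
```

Gripped. Lifting 10 cm.

Request:
{"api": "send_rows", "payload": {
  "dr": [
    [0,0,0],
    [0,0,0],
    [0,0,0],
    [0,0,0],
    [0,0,0],
    [0,0,0],
    [0,0,0],
    [0,0,0]
  ],
  "xyz": [
    [0.3,0,-0.4],
    [0.8,0,-1.2],
    [1.7,0,-2.7],
    [2.7,0,-4.2],
    [3.8,0,-5.9],
    [4.9,0,-7.5],
    [5.4,0,-8.4],
    [5.4,0,-8.4]
  ],
  "jaw": [50,50,50,50,50,50,50,50]
}}

```text
time_s: 8.3
eef_pos: [0.5548, 0.2725, 0.1405]
eef_rot: [0.006, 0.959, -0.021, 0.284]
wrist_force: [0.4, -0.4, -2.6]
opening: 0.651
grasp_force: 64.1
```

```bash
python3 - <<'E'
from h import *
o=ctrl.get_obs(); print(o['time_s'],np.round(o['eef_pos'],4),np.round(o['q'],2),o['opening'],o['grasp_force'],o['wrist_force'])
print(goal((.46,.10,.18),lean(2,34))); print(goal((.47,-.060,.165),lean(6,35)))
E
```

```text
8.3 [0.5548 0.2725 0.1405] [ 0.37  0.19  1.96 -0.47  0.51  2.35] 0.6506750283830985 64.11547780036926 [ 0.39906731 -0.37241009 -2.5858185 ]
(array([-5.14, 17.65, -8.06]), array([ 0.41,  0.17, -0.64]))
(array([-4.52, 33.59, -5.88]), array([ 0.79,  0.33, -1.19]))
```

```bash
python3 - <<'E'
from h import *
print(goal((.46,.10,.18),lean(2,33))); print(goal((.47,-.060,.165),lean(6,33)))
E
```

```text
(array([-5.14, 17.65, -8.06]), array([ 0.41,  0.  , -0.64]))
(array([-4.52, 33.59, -5.88]), array([ 0.77,  0.  , -1.2 ]))
```

Request:
{"api": "send_rows", "payload": {
  "dr": [
    [0.1,0,-0.1],
    [0.1,0,-0.2],
    [0.2,0,-0.3],
    [0.3,0,-0.5],
    [0.4,0,-0.6],
    [0.5,0,-0.8],
    [0.6,0,-0.9],
    [0.7,0,-1.0]
  ],
  "xyz": [
    [-0.8,2,-1.2],
    [-1.8,5,-3],
    [-3,9,-5],
    [-4.2,13,-6.8],
    [-5,17,-7.9],
    [-5,21,-7.7],
    [-4.9,25,-7.2],
    [-4.7,28,-6.8]
  ],
  "jaw": [50,50,50,50,50,50,50,50]
}}

```text
time_s: 9.3
eef_pos: [0.4652, -0.0054, 0.1706]
eef_rot: [-0.014, 0.958, 0.039, 0.283]
wrist_force: [0.5, -0.1, -4.5]
opening: 0.65
grasp_force: 65.6
```

```bash
python3 - <<'E'
from h import *
o=ctrl.get_obs(); print(o['time_s'],np.round(o['eef_pos'],4),np.round(o['q'],2),o['opening'])
print(goal((.47,-.060,.165),lean(6,33)))
E
```

```text
9.3 [ 0.4652 -0.0054  0.1706] [-0.46 -0.33  2.36  0.48  0.67  0.71] 0.6504328496117489
(array([-0.26,  5.48,  0.46]), array([ 0.08,  0.01, -0.2 ]))
```

Request:
{"api": "send_rows", "payload": {
  "dr": [
    [0,0,0],
    [0,0,-0.1],
    [0.1,0,-0.2],
    [0.1,0,-0.2],
    [0.1,0,-0.2],
    [0.1,0,-0.2],
    [0.1,0,-0.2],
    [0.1,0,-0.2]
  ],
  "xyz": [
    [0,1.5,0.1],
    [-0.1,3,0.2],
    [-0.2,4.5,0.4],
    [-0.3,5.2,0.5],
    [-0.3,5.3,0.5],
    [-0.3,5.3,0.5],
    [-0.3,5.3,0.5],
    [-0.3,5.3,0.5]
  ],
  "jaw": [50,50,50,50,50,50,50,50]
}}

```text
time_s: 10.3
eef_pos: [0.4707, -0.0563, 0.1655]
eef_rot: [-0.016, 0.957, 0.051, 0.283]
wrist_force: [0.2, -0.8, -3.7]
opening: 0.653
grasp_force: 65.6
```

```bash
python3 - <<'E'
from h import *
o=ctrl.get_obs(); print(o['time_s'],np.round(o['eef_pos'],4),np.round(o['q'],2),o['opening'],o['wrist_force'],o['torque'])
Rm=lean(6,33); ex=np.array([np.cos(np.deg2rad(6)),np.sin(np.deg2rad(6)),0])
seat=np.array([.588,-.048,.079]); home=seat-.0157*ex+[0,0,.0348]
print('home',home); 
for d,l in((-.05,.03),(0,.025),(0,.0)): print(d,l,goal(home+d*ex+[0,0,l],Rm))
im,c=snap('side','s1'); z=im[150:330,230:430]
im2,c2=snap('wrist','w4')
a=cv2.resize(z,None,fx=2,fy=2,interpolation=cv2.INTER_CUBIC); b=cv2.resize(im2[0:420,100:540],None,fx=.86,fy=.86)
H=max(a.shape[0],b.shape[0]); f=lambda q:cv2.copyMakeBorder(q,0,H-q.shape[0],0,0,0)
cv2.imwrite('pics/both1.png',np.hstack([f(a),f(b)])[:,:,::-1])
E
```

```text
10.3 [ 0.4707 -0.0563  0.1655] [-0.62 -0.27  2.34  0.58  0.72  0.47] 0.6530683951032937 [ 0.17436395 -0.81324378 -3.72843051] [-0.13271047  0.67520487 -0.04180681]
home [ 0.57238601 -0.0496411   0.1138    ]
-0.05 0.03 (array([3.17, 0.42, 4.64]), array([-0.03,  0.  ,  0.01]))
0 0.025 (array([7.09, 0.44, 7.78]), array([-0.03,  0.  ,  0.01]))
0 0.0 (array([5.73, 0.44, 9.88]), array([-0.03,  0.  ,  0.01]))
```

View pics/both1.png

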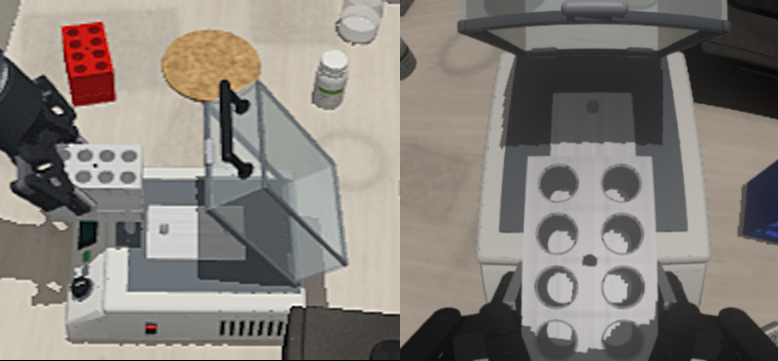

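Held block is level and in front of the plate: its top far corners are at (527,157) and (651,155) in the right half, with the rear pin at (593,107). I'll check the block's lateral position and the pin numerically.

```bash
python3 - <<'E'
from h import *
im,c=load('w4'); cv=lambda p:(100+(p[0]-400)/.86,p[1]/.86)
P=np.array([.4707,-.0563,.1655]); R0=rot()
ex=np.array([R0[0,0],R0[1,0],0]);ex/=np.linalg.norm(ex); ey=np.array([-ex[1],ex[0],0]); print('yaw',np.degrees(np.arctan2(ex[1],ex[0])))
for p in [(527,157),(651,155),(590,260)]:
    w=onz(c,cv(p),.1857,True)-P; print('block pt rel TCP',(w@ex).round(4),(w@ey).round(4))
print('rear pin',onz(c,cv((593,107)),.086,True).round(4),'expected',np.array([.588,-.048])+.034*ex[:2])
Q=[onz(c,cv(p),.079,True).round(4) for p in [(553,93),(633,94)]]; print('plate rear corners',Q, 'exp',[(np.array([.588,-.048])+.052*ex[:2]+s*.035*ey[:2]).round(4) for s in(1,-1)])
print('centre hole exp rel TCP',.0157,0)
E
```

```text
yaw 6.0632019555341605
block pt rel TCP 0.0608 0.0286
block pt rel TCP 0.0617 -0.027
block pt rel TCP 0.0154 0.0003
rear pin [ 0.6199 -0.0426  0.086 ] expected [ 0.6218098  -0.04440874]
plate rear corners [array([ 0.636 , -0.0053,  0.079 ]), array([ 0.6426, -0.0761,  0.079 ])] exp [array([ 0.636 , -0.0077]), array([ 0.6434, -0.0773])]
centre hole exp rel TCP 0.0157 0
```

Block pose in hand is confirmed (centre 15.4 mm ahead of the TCP). Seat refined to (0.5875, -0.0468).

```bash
python3 - <<'E'
from h import *
ex=np.array([np.cos(np.deg2rad(6)),np.sin(np.deg2rad(6)),0]); home=np.array([.5721,-.0484,.1138])
for d,l in((-.05,.03),(0,.022)): print(d,l,goal(home+d*ex+[0,0,l],lean(6,33)))
E
```

```text
-0.05 0.03 (array([3.15, 0.28, 4.64]), array([-0.03,  0.  ,  0.01]))
0 0.022 (array([6.91, 0.3 , 8.03]), array([-0.03,  0.  ,  0.01]))
```

Request:
{"api": "send_rows", "payload": {
  "dr": [
    [0,0,0],
    [0,0,0],
    [0,0,0],
    [0,0,0],
    [0,0,0],
    [0,0,0],
    [0,0,0],
    [0,0,0]
  ],
  "xyz": [
    [0.8,0.1,1.2],
    [1.9,0.2,2.8],
    [3.1,0.3,4.6],
    [4.2,0.3,5.6],
    [5.2,0.3,6.5],
    [6.2,0.3,7.4],
    [6.9,0.3,8.0],
    [6.9,0.3,8.0]
  ],
  "jaw": [50,50,50,50,50,50,50,50]
}}

```text
time_s: 11.4
eef_pos: [0.5723, -0.0487, 0.1359]
eef_rot: [-0.016, 0.957, 0.051, 0.283]
wrist_force: [0.1, 0.3, -4.5]
opening: 0.648
grasp_force: 65.4
```

```bash
python3 - <<'E'
from h import *
o=ctrl.get_obs(); print(o['time_s'],np.round(o['eef_pos'],4),np.round(o['q'],2),o['opening'],o['wrist_force'],o['torque'])
home=np.array([.5721,-.0484,.1138])
print(goal(home+[0,0,.022],lean(6,33)));print(goal(home+[0,0,.006],lean(6,33)))
snap('side','s2');snap('wrist','w5')
E
```

```text
11.4 [ 0.5723 -0.0487  0.1359] [-0.45  0.06  2.12  0.6   0.54  0.56] 0.6481473539246049 [ 0.07980196  0.28643629 -4.52687598] [-0.05715916  0.56127312  0.0417465 ]
(array([-0.02, -0.03,  0.  ]), array([-0.03,  0.  ,  0.01]))
(array([-0.89, -0.03,  1.34]), array([-0.03,  0.  ,  0.01]))
```

Right over the pins. I'll lower gently by 1.5 cm and check the force.

Request:
{"api": "send_rows", "payload": {
  "dr": [
    [0,0,0],
    [0,0,0],
    [0,0,0],
    [0,0,0],
    [0,0,0],
    [0,0,0],
    [0,0,0],
    [0,0,0]
  ],
  "xyz": [
    [-0.15,0,0.2],
    [-0.3,0,0.4],
    [-0.4,0,0.6],
    [-0.55,0,0.8],
    [-0.65,0,1.0],
    [-0.75,0,1.15],
    [-0.8,0,1.25],
    [-0.8,0,1.25]
  ],
  "jaw": [50,50,50,50,50,50,50,50]
}}

```text
time_s: 12.5
eef_pos: [0.5719, -0.0487, 0.121]
eef_rot: [-0.016, 0.958, 0.051, 0.283]
wrist_force: [1.1, -0.5, -3.9]
opening: 0.65
grasp_force: 65.4
```

```bash
python3 - <<'E'
from h import *
o=ctrl.get_obs(); print(o['time_s'],np.round(o['eef_pos'],4),o['opening'],o['wrist_force'],o['torque'])
print(goal(np.array([.5721,-.0484,.1138]),lean(6,33)))
E
```

```text
12.5 [ 0.5719 -0.0487  0.121 ] 0.6496810996065812 [ 1.08032642 -0.53805761 -3.87374504] [-0.09137746  0.61918015  0.01788518]
(array([-0.37, -0.03,  0.61]), array([-0.03,  0.  ,  0.  ]))
```

Request:
{"api": "send_rows", "payload": {
  "dr": [
    [0,0,0],
    [0,0,0],
    [0,0,0],
    [0,0,0],
    [0,0,0],
    [0,0,0],
    [0,0,0],
    [0,0,0]
  ],
  "xyz": [
    [-0.05,0,0.1],
    [-0.1,0,0.2],
    [-0.2,0,0.3],
    [-0.25,0,0.4],
    [-0.3,0,0.5],
    [-0.35,0,0.55],
    [-0.35,0,0.6],
    [-0.35,0,0.6]
  ],
  "jaw": [50,50,50,50,50,50,50,50]
}}

```text
time_s: 13.5
eef_pos: [0.5722, -0.0487, 0.1141]
eef_rot: [-0.016, 0.958, 0.051, 0.283]
wrist_force: [0.1, -0.6, -3.7]
opening: 0.649
grasp_force: 65.4
```

```bash
python3 - <<'E'
from h import *
o=ctrl.get_obs(); print(o['time_s'],np.round(o['eef_pos'],4),o['opening'],o['wrist_force'],o['torque'])
E
```

```text
13.5 [ 0.5722 -0.0487  0.1141] 0.6488375971115672 [ 0.08137962 -0.60589808 -3.68448591] [-0.09747449  0.57805879 -0.03561459]
```

Request:
{"api": "send_rows", "payload": {
  "dr": [
    [0,0,0],
    [0,0,0],
    [0,0,0],
    [0,0,0],
    [0,0,0],
    [0,0,0],
    [0,0,0],
    [0,0,0]
  ],
  "xyz": [
    [-0.01,0,0.02],
    [-0.02,0,0.04],
    [-0.03,0,0.06],
    [-0.05,0,0.08],
    [-0.06,0,0.1],
    [-0.07,0,0.12],
    [-0.08,0,0.13],
    [-0.08,0,0.13]
  ],
  "jaw": [50,50,50,50,50,50,50,50]
}}

```text
time_s: 14.5
eef_pos: [0.5728, -0.0487, 0.1138]
eef_rot: [-0.016, 0.957, 0.051, 0.284]
wrist_force: [-9.0, 1.4, 8.8]
opening: 0.645
grasp_force: 67.4
```

```bash
python3 - <<'E'
from h import *
o=ctrl.get_obs(); print(o['time_s'],np.round(o['eef_pos'],4),o['opening'],o['wrist_force'],o['torque'])
E
```

```text
14.5 [ 0.5728 -0.0487  0.1138] 0.6451507610277335 [-9.03320335  1.4384866   8.83327302] [0.02854195 0.79246461 0.07897855]
```

Seated at the expected height with about 12 N of contact. Releasing.

Request:
{"api": "send_rows", "payload": {
  "dr": [
    [0,0,0],
    [0,0,0],
    [0,0,0],
    [0,0,0],
    [0,0,0],
    [0,0,0],
    [0,0,0],
    [0,0,0]
  ],
  "xyz": [
    [0,0,0],
    [0,0,0],
    [0,0,0],
    [0,0,0],
    [0,0,0],
    [0,0,0],
    [0,0,0],
    [0,0,0]
  ],
  "jaw": [65,68,72,76,80,85,85,85]
}}

```text
time_s: 15.5
eef_pos: [0.5723, -0.0487, 0.1126]
eef_rot: [-0.016, 0.958, 0.051, 0.283]
wrist_force: [0.6, 0.1, -0.0]
opening: 0.852
grasp_force: 0.0
```

```bash
python3 - <<'E'
from h import *
o=ctrl.get_obs(); print(o['time_s'],np.round(o['eef_pos'],4),o['opening'],o['wrist_force'],o['torque'])
E
```

```text
15.5 [ 0.5723 -0.0487  0.1126] 0.8519576157588905 [ 0.61630052  0.09589062 -0.02693723] [ 0.00594378  0.26611521 -0.01807309]
```

Request:
{"api": "send_rows", "payload": {
  "dr": [
    [0,0,0],
    [0,0,0],
    [0,0,0],
    [0,0,0],
    [0,0,0],
    [0,0,0],
    [0,0,0],
    [0,0,0]
  ],
  "xyz": [
    [0,0,-0.5],
    [0,0,-1.5],
    [0,0,-3],
    [0,0,-5],
    [-1,0,-7],
    [-2,0,-9],
    [-2.5,0,-10],
    [-2.5,0,-10]
  ],
  "jaw": [85,85,85,85,85,80,70,60]
}}

```text
time_s: 16.5
eef_pos: [0.4972, -0.0573, 0.184]
eef_rot: [-0.015, 0.957, 0.051, 0.284]
wrist_force: [0.8, -0.3, 0.4]
opening: 0.603
grasp_force: 0.0
```

```bash
python3 - <<'E'
from h import *
im,c=snap('side','s3');im2,c2=snap('wrist','w6')
o=ctrl.get_obs(); print(o['time_s'],np.round(o['eef_pos'],4),np.round(o['q'],2),o['opening'],o['wrist_force'])
a=cv2.resize(im[150:330,230:430],None,fx=2,fy=2,interpolation=cv2.INTER_CUBIC); b=cv2.resize(im2[0:420,100:540],None,fx=.86,fy=.86)
H=max(a.shape[0],b.shape[0]); f=lambda q:cv2.copyMakeBorder(q,0,H-q.shape[0],0,0,0)
cv2.imwrite('pics/both2.png',np.hstack([f(a),f(b)])[:,:,::-1])
print([ (np.array([400,0])+(proj(c2,(.5875+sx*.0457-sy*.0029,-.0468+sx*.0048+sy*.0278,.134),True)-[100,0])*.86).round(0).tolist() for sx,sy in((1,1),(1,-1),(-1,-1),(-1,1))])
E
```

```text
16.6 [ 0.4975 -0.0571  0.1833] [-0.57 -0.23  2.26  0.55  0.72  0.55] 0.5981199981140337 [ 0.54340317 -0.13485636 -0.37602839]
[[551.0, 101.0], [627.0, 101.0], [633.0, 224.0], [546.0, 224.0]]
```

View pics/both2.png

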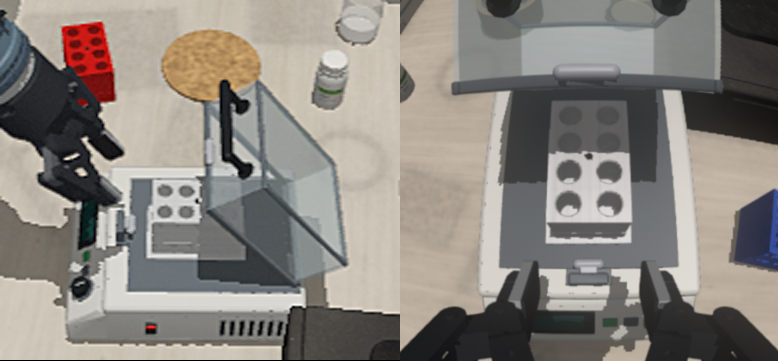

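The block's top corners at (551,101), (627,101), (634,224), (547,222) match the predicted home position, so it is seated. Now the hood. I'll turn the jaws across the bar, hook it loosely, draw it along the arc, then press with closed fingertips.

```bash
cat >> h.py <<'E'
EX=np.array([np.cos(np.deg2rad(6)),np.sin(np.deg2rad(6)),0]); EY=np.array([-EX[1],EX[0],0]); HG=np.array([.685,-.0366,.0765])
def bl(L):
    l=np.deg2rad(L); z=np.sin(l)*EX-np.array([0,0,np.cos(l)]); return np.c_[EY,np.cross(z,EY),z]
def B(th): 
    f=th+.235; return HG-.197*np.cos(f)*EX+np.array([0,0,.197*np.sin(f)])
E
python3 - <<'E'
from h import *
Rb=bl(36); print(B(.937))
pre=B(.937)-.075*Rb[:,2]; print(pre,goal(pre,Rb)); p1=pre-.06*EX; print(p1,goal(p1,Rb))
E
```

```text
[ 0.60892211 -0.04459611  0.25804122]
[ 0.56507971 -0.04920413  0.3187175 ] (array([13.09, -0.09, -7.64]), array([ -0.4 ,   0.37, -14.99]))
[ 0.50540839 -0.05547584  0.3187175 ] (array([  8.06,  -0.1 , -10.91]), array([ -0.4 ,   0.37, -14.99]))
```

Request:
{"api": "send_rows", "payload": {
  "dr": [
    [0,0,-0.8],
    [0,0,-2.2],
    [-0.1,0.1,-3.8],
    [-0.1,0.1,-5.4],
    [-0.2,0.2,-7],
    [-0.2,0.2,-8.6],
    [-0.3,0.3,-10],
    [-0.3,0.3,-11]
  ],
  "xyz": [
    [1,0,-1.2],
    [2.5,0,-3.2],
    [4,0,-5.4],
    [5.5,0,-7.5],
    [7,0,-9.5],
    [8,0,-10.9],
    [8,0,-10.9],
    [8,0,-10.9]
  ],
  "jaw": [50,40,36,36,36,36,36,36]
}}

```text
time_s: 17.6
eef_pos: [0.5052, -0.0562, 0.3177]
eef_rot: [0.154, 0.77, 0.561, 0.261]
wrist_force: [0.5, 0.6, -0.4]
opening: 0.359
grasp_force: 0.0
```

```bash
python3 - <<'E'
from h import *
o=ctrl.get_obs(); print(o['time_s'],np.round(o['eef_pos'],4),np.round(o['q'],2),o['opening'])
Rb=bl(36); pre=B(.937)-.075*Rb[:,2]; print(goal(pre,Rb))
E
```

```text
17.6 [ 0.5052 -0.0562  0.3177] [-0.57 -0.42  2.12  0.44  0.98 -0.42] 0.3585456627562535
(array([2.08, 4.52, 3.4 ]), array([-0.1 ,  0.07, -3.96]))
```

Request:
{"api": "send_rows", "payload": {
  "dr": [
    [0,0,-1],
    [0,0,-2.3],
    [-0.1,0,-3.3],
    [-0.1,0.1,-3.9],
    [-0.1,0.1,-3.9],
    [-0.1,0.1,-3.9],
    [-0.1,0.1,-3.9],
    [-0.1,0.1,-3.9]
  ],
  "xyz": [
    [0,0,0],
    [0.5,1.0,0.8],
    [1,2.2,1.7],
    [1.6,3.4,2.6],
    [2,4.3,3.2],
    [2.1,4.5,3.4],
    [2.1,4.5,3.4],
    [2.1,4.5,3.4]
  ],
  "jaw": [36,36,36,36,36,36,36,36]
}}

```text
time_s: 18.6
eef_pos: [0.5645, -0.0493, 0.3187]
eef_rot: [0.205, 0.64, 0.704, 0.232]
wrist_force: [0.0, 0.7, -0.3]
opening: 0.36
grasp_force: 0.0
```

```bash
python3 - <<'E'
from h import *
im,c=snap('wrist','w7')
o=ctrl.get_obs(); print(o['time_s'],np.round(o['eef_pos'],4),np.round(o['q'],2),o['opening'])
Rb=bl(36); print(goal(B(.937)+.002*Rb[:,2],Rb))
for s in(-.044,0,.044): print(proj(c,B(.937)+s*EY,True).round(0))
E
```

```text
18.65 [ 0.5646 -0.0494  0.3188] [-0.48 -0.26  2.01  0.43  0.89 -0.76] 0.35902550074470924
(array([-0.  ,  0.03,  7.74]), array([ 0.01, -0.02, -0.1 ]))
[319. 334.]
[318. 270.]
[317. 195.]
```

View pics/w7.png

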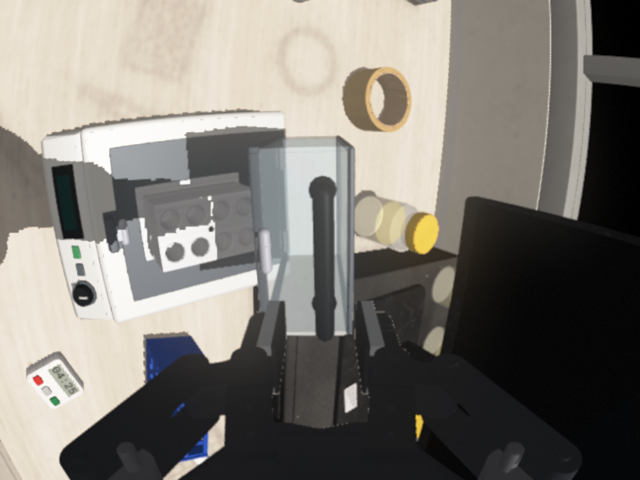

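The bar runs from (322,185) to (325,335), centred between the jaws at x of about 320. The block is visible on the plate. Advancing over the bar.

Request:
{"api": "send_rows", "payload": {
  "dr": [
    [0,0,0],
    [0,0,0],
    [0,0,0],
    [0,0,0],
    [0,0,0],
    [0,0,0],
    [0,0,0],
    [0,0,0]
  ],
  "xyz": [
    [0,0.1,1],
    [0,0.2,2.2],
    [0,0.2,3.5],
    [0,0.2,4.8],
    [0,0.2,6],
    [0,0.2,7],
    [0,0.2,7.6],
    [0,0.2,7.6]
  ],
  "jaw": [36,36,36,36,36,36,36,36]
}}

```text
time_s: 19.65
eef_pos: [0.6109, -0.0442, 0.2581]
eef_rot: [0.205, 0.64, 0.704, 0.232]
wrist_force: [0.2, 0.1, 0.0]
opening: 0.36
grasp_force: 0.0
```

```bash
python3 - <<'E'
from h import *
o=ctrl.get_obs(); print(o['time_s'],np.round(o['eef_pos'],4),o['opening'],o['wrist_force'])
# hook: bar sits ~9mm (along tool -y) ... TCP leads by 9 mm toward -EX when pulling
for th,L in [(.85,34),(.75,31),(.65,28),(.55,25),(.45,22),(.35,19)]:
    Rb=bl(L); T=B(th)-.008*Rb[:,1]+.002*Rb[:,2]; print(th,*goal(T,Rb))
E
```

```text
19.65 [ 0.6109 -0.0442  0.2581] 0.35971472373794977 [0.20792651 0.10394626 0.01511478]
0.85 [-0.04 -2.66 -0.26] [ 0.34 -0.03 -0.09]
0.75 [-0.06 -4.62 -0.49] [ 0.84 -0.03 -0.09]
0.65 [-0.08 -6.6  -0.52] [ 1.34 -0.03 -0.09]
0.55 [-0.1  -8.56 -0.35] [ 1.84 -0.03 -0.09]
0.45 [-1.200e-01 -1.049e+01  1.000e-02] [ 2.34 -0.04 -0.09]
0.35 [ -0.14 -12.36   0.57] [ 2.84 -0.04 -0.09]
```

Request:
{"api": "send_rows", "payload": {
  "dr": [
    [0,0,0],
    [0.2,0,0],
    [0.3,0,-0.1],
    [0.6,0,-0.1],
    [0.8,0,-0.1],
    [1.1,0,-0.1],
    [1.3,0,-0.1],
    [1.3,0,-0.1]
  ],
  "xyz": [
    [0,-0.7,0],
    [0,-1.6,-0.1],
    [0,-2.7,-0.3],
    [0,-3.7,-0.4],
    [0,-4.6,-0.5],
    [-0.1,-5.6,-0.5],
    [-0.1,-6.6,-0.5],
    [-0.1,-6.6,-0.5]
  ],
  "jaw": [36,36,36,36,36,36,36,36]
}}

```text
time_s: 20.65
eef_pos: [0.5543, -0.0504, 0.2229]
eef_rot: [0.162, 0.648, 0.721, 0.182]
wrist_force: [0.0, 0.2, -1.0]
opening: 0.359
grasp_force: 0.0
```

```bash
python3 - <<'E'
from h import *
o=ctrl.get_obs(); print(o['time_s'],np.round(o['eef_pos'],4),np.round(o['q'],2),o['opening'],o['wrist_force'])
for th,L in [(.55,25),(.45,22),(.35,19),(.28,17)]:
    Rb=bl(L); T=B(th)-.008*Rb[:,1]+.002*Rb[:,2]; print(th,*goal(T,Rb))
snap('side','s4');im,c=snap('wrist','w8'); im2,_=load('s4')
m=lambda g:g
E
```

```text
20.65 [ 0.5543 -0.0504  0.2229] [-0.44 -0.11  2.04  0.35  0.81 -0.74] 0.35881480428486623 [ 0.0091641   0.20070487 -0.96534105]
0.55 [ 0.01 -1.84  0.41] [ 0.52 -0.03  0.01]
0.45 [ 0.01 -3.7   1.04] [ 1.02 -0.03  0.01]
0.35 [ 0.01 -5.49  1.84] [ 1.52 -0.03  0.01]
0.28 [ 0.   -6.68  2.51] [ 1.86 -0.03  0.01]
```

Request:
{"api": "send_rows", "payload": {
  "dr": [
    [0.1,0,0],
    [0.3,0,0],
    [0.5,0,0],
    [0.8,0,0],
    [1.0,0,0],
    [1.3,0,0],
    [1.5,0,0],
    [1.5,0,0]
  ],
  "xyz": [
    [0,-0.6,0.1],
    [0,-1.2,0.25],
    [0,-1.9,0.4],
    [0,-2.8,0.7],
    [0,-3.7,1.0],
    [0,-4.6,1.4],
    [0,-5.5,1.8],
    [0,-5.5,1.8]
  ],
  "jaw": [36,36,36,36,36,36,36,36]
}}

```text
time_s: 21.75
eef_pos: [0.5145, -0.0545, 0.1808]
eef_rot: [0.11, 0.659, 0.733, 0.125]
wrist_force: [-0.1, 0.1, -0.3]
opening: 0.361
grasp_force: 0.0
```

```bash
python3 - <<'E'
from h import *
o=ctrl.get_obs(); print(o['time_s'],np.round(o['eef_pos'],4),np.round(o['q'],2),o['opening'],o['wrist_force'])
im,c=snap('wrist','w9')
for f in('w8','w9'):
    i,cc=load(f); g=cv2.cvtColor(i,cv2.COLOR_BGR2GRAY)
    for r in (220,250,280):
        x=np.where(g[r,270:380]<45)[0]+270; print(f,r,(x.min(),x.max(),len(x)) if len(x) else None)
for th in(.25,.3,.35,.4,.45): print(th,[proj(c,B(th)+s*EY,True).round(0).tolist() for s in(0,.03)])
snap('side','s5')
E
```

```text
21.75 [ 0.5145 -0.0545  0.1808] [-0.44 -0.07  2.06  0.23  0.88 -0.67] 0.3609609002327425 [-0.10951107  0.0565853  -0.29064678]
w8 220 (np.int64(353), np.int64(367), 13)
w8 250 (np.int64(328), np.int64(341), 12)
w8 280 (np.int64(327), np.int64(341), 15)
w9 220 None
w9 250 (np.int64(328), np.int64(379), 44)
w9 280 (np.int64(328), np.int64(359), 26)
0.25 [[301.0, 328.0], [299.0, 263.0]]
0.3 [[318.0, 337.0], [318.0, 269.0]]
0.35 [[338.0, 345.0], [339.0, 276.0]]
0.4 [[359.0, 353.0], [363.0, 283.0]]
0.45 [[382.0, 361.0], [389.0, 289.0]]
```

The bar follows (detected at x of about 335, so θ is about 0.34). Now I lift off, close the jaws and press from above.

Request:
{"api": "send_rows", "payload": {
  "dr": [
    [0,0,0],
    [0,0,0],
    [0,0,0],
    [0,0,0],
    [0.3,0,0],
    [0.6,0,0],
    [0.8,0,0],
    [0.8,0,0]
  ],
  "xyz": [
    [0,0.4,-0.3],
    [0,0.6,-1.2],
    [0,0.6,-2.6],
    [0,0.6,-4],
    [0,0.7,-5],
    [0,0.8,-5.5],
    [0,0.8,-5.5],
    [0,0.8,-5.5]
  ],
  "jaw": [36,36,36,36,36,20,5,0]
}}

```text
time_s: 22.85
eef_pos: [0.5048, -0.056, 0.2367]
eef_rot: [0.083, 0.663, 0.738, 0.094]
wrist_force: [-0.5, 0.3, -0.5]
opening: -0.001
grasp_force: 0.0
```

```bash
python3 - <<'E'
from h import *
o=ctrl.get_obs(); print(o['time_s'],np.round(o['eef_pos'],4),np.round(o['q'],2),o['opening'],o['wrist_force'])
for th,L in [(.34,14),(.28,13),(.2,12),(.14,11),(.09,10),(.03,10),(0,10)]:
    Rb=bl(L); T=B(th)-.025*Rb[:,2]; print(th,T.round(3),*goal(T,Rb))
snap('side','s6')
E
```

```text
22.85 [ 0.5048 -0.056   0.2367] [-0.42 -0.12  1.97  0.15  1.08 -0.58] -0.001016226151914838 [-0.49137125  0.29726378 -0.46726956]
0.34 [ 0.515 -0.055  0.208] [0.04 0.24 3.03] [ 0.08 -0.02  0.02]
0.28 [ 0.509 -0.055  0.198] [ 0.04 -0.56  3.86] [ 0.24 -0.02  0.02]
0.2 [ 0.502 -0.056  0.184] [ 0.04 -1.57  5.04] [ 0.41 -0.02  0.02]
0.14 [ 0.498 -0.056  0.173] [ 0.04 -2.25  5.98] [ 0.58 -0.02  0.02]
0.09 [ 0.495 -0.057  0.164] [ 0.03 -2.76  6.79] [ 0.74 -0.02  0.02]
0.03 [ 0.492 -0.057  0.153] [ 0.03 -3.38  7.8 ] [ 0.74 -0.02  0.02]
0 [ 0.49  -0.057  0.147] [ 0.03 -3.66  8.32] [ 0.74 -0.02  0.02]
```

Request:
{"api": "send_rows", "payload": {
  "dr": [
    [0,0,0],
    [0,0,0],
    [0.1,0,0],
    [0.2,0,0],
    [0.3,0,0],
    [0.4,0,0],
    [0.5,0,0],
    [0.6,0,0]
  ],
  "xyz": [
    [0,0.2,0.8],
    [0,0.2,1.8],
    [0,0.2,2.8],
    [0,-0.3,3.6],
    [0,-0.9,4.3],
    [0,-1.5,5],
    [0,-1.9,5.5],
    [0,-2.2,5.9]
  ],
  "jaw": [0,0,0,0,0,0,0,0]
}}

```text
time_s: 23.9
eef_pos: [0.4982, -0.0566, 0.1734]
eef_rot: [0.062, 0.665, 0.74, 0.071]
wrist_force: [-1.6, -0.5, 0.7]
opening: 0.001
grasp_force: 0.2
```

```bash
python3 - <<'E'
from h import *
im,c=snap('wrist','w10');snap('side','s7')
o=ctrl.get_obs(); print(o['time_s'],np.round(o['eef_pos'],4),np.round(o['q'],2),o['wrist_force'],o['torque'])
for th,L in [(.09,10),(.05,10),(0,10)]:
    Rb=bl(L); T=B(th)-.025*Rb[:,2]; print(th,T.round(3),*goal(T,Rb))
E
```

```text
24.0 [ 0.498  -0.0565  0.1733] [-0.41 -0.02  2.    0.11  1.   -0.57] [0.01282116 0.29892873 0.39044577] [ 0.03204303  0.10677872 -0.02516543]
0.09 [ 0.495 -0.057  0.164] [ 0.02 -0.47  0.85] [ 0.13 -0.03  0.02]
0.05 [ 0.493 -0.057  0.157] [ 0.02 -0.84  1.55] [ 0.13 -0.03  0.02]
0 [ 0.49  -0.057  0.147] [ 0.02 -1.27  2.44] [ 0.13 -0.03  0.02]
```

Request:
{"api": "send_rows", "payload": {
  "dr": [
    [0,0,0],
    [0,0,0],
    [0.1,0,0],
    [0.1,0,0],
    [0.1,0,0],
    [0.1,0,0],
    [0.1,0,0],
    [0.1,0,0]
  ],
  "xyz": [
    [0,-0.1,0.2],
    [0,-0.25,0.4],
    [0,-0.35,0.6],
    [0,-0.45,0.8],
    [0,-0.55,1.0],
    [0,-0.65,1.2],
    [0,-0.7,1.3],
    [0,-0.7,1.3]
  ],
  "jaw": [0,0,0,0,0,0,0,0]
}}

```text
time_s: 25.0
eef_pos: [0.494, -0.0571, 0.1604]
eef_rot: [0.059, 0.666, 0.741, 0.067]
wrist_force: [-4.2, -0.9, 7.1]
opening: 0.001
grasp_force: 3.8
```

```bash
python3 - <<'E'
from h import *
o=ctrl.get_obs(); print(o['time_s'],np.round(o['eef_pos'],4),o['wrist_force'],o['torque'])
for th,L in [(.05,10),(0,10),(-.01,10)]:
    Rb=bl(L); T=B(th)-.025*Rb[:,2]; print(th,T.round(3),*goal(T,Rb))
E
```

```text
25.0 [ 0.494  -0.0571  0.1604] [-4.16270711 -0.93665491  7.12239167] [0.18495669 0.45299636 0.03429631]
0.05 [ 0.493 -0.057  0.157] [ 0.04 -0.2   0.36] [ 0.05 -0.02  0.02]
0 [ 0.49  -0.057  0.147] [ 0.04 -0.61  1.26] [ 0.05 -0.02  0.02]
-0.01 [ 0.49  -0.057  0.145] [ 0.04 -0.69  1.44] [ 0.05 -0.02  0.02]
```

At the catch (7 N). Pressing through.

Request:
{"api": "send_rows", "payload": {
  "dr": [
    [0,0,0],
    [0,0,0],
    [0,0,0],
    [0,0,0],
    [0,0,0],
    [0,0,0],
    [0,0,0],
    [0,0,0]
  ],
  "xyz": [
    [0,-0.1,0.15],
    [0,-0.15,0.3],
    [0,-0.2,0.45],
    [0,-0.3,0.6],
    [0,-0.4,0.75],
    [0,-0.45,0.9],
    [0,-0.5,1.0],
    [0,-0.5,1.0]
  ],
  "jaw": [0,0,0,0,0,0,0,0]
}}

```text
time_s: 26.0
eef_pos: [0.4906, -0.0573, 0.1487]
eef_rot: [0.059, 0.666, 0.741, 0.067]
wrist_force: [0.9, -0.2, -0.1]
opening: 0.002
grasp_force: 0.0
```

```bash
python3 - <<'E'
from h import *
o=ctrl.get_obs(); print(o['time_s'],np.round(o['eef_pos'],4),o['wrist_force'],o['torque'])
for th,L in [(0,10),(-.01,10)]:
    Rb=bl(L); T=B(th)-.025*Rb[:,2]; print(th,T.round(3),*goal(T,Rb))
snap('side','s8')
E
```

```text
26.0 [ 0.4906 -0.0573  0.1487] [ 0.90773132 -0.21641156 -0.09031858] [-0.01108713  0.09669586 -0.01445478]
0 [ 0.49  -0.057  0.147] [ 0.02 -0.07  0.16] [ 0.04 -0.03  0.02]
-0.01 [ 0.49  -0.057  0.145] [ 0.02 -0.15  0.34] [ 0.04 -0.03  0.02]
```

Request:
{"api": "send_rows", "payload": {
  "dr": [
    [0,0,0],
    [0,0,0],
    [0,0,0],
    [0,0,0],
    [0,0,0],
    [0,0,0],
    [0,0,0],
    [0,0,0]
  ],
  "xyz": [
    [0,0,0.05],
    [0,-0.05,0.1],
    [0,-0.05,0.15],
    [0,-0.1,0.2],
    [0,-0.1,0.25],
    [0,-0.1,0.3],
    [0,-0.1,0.3],
    [0,-0.1,0.3]
  ],
  "jaw": [0,0,0,0,0,0,0,0]
}}

```text
time_s: 27.05
eef_pos: [0.4904, -0.0575, 0.1469]
eef_rot: [0.059, 0.666, 0.741, 0.067]
wrist_force: [-5.5, 1.0, 10.8]
opening: 0.001
grasp_force: 5.6
```

```bash
python3 - <<'E'
from h import *
o=ctrl.get_obs(); print(o['time_s'],np.round(o['eef_pos'],4),o['wrist_force'],o['torque'])
E
```

```text
27.05 [ 0.4904 -0.0575  0.1469] [-5.45109627  0.98707108 10.82590155] [0.23838558 0.65142906 0.05343962]
```

Height matches the shut position with a firm 11 N. One slightly harder press, then retreat.

Request:
{"api": "send_rows", "payload": {
  "dr": [
    [0,0,0],
    [0,0,0],
    [0,0,0],
    [0,0,0],
    [0,0,0],
    [0,0,0],
    [0,0,0],
    [0,0,0]
  ],
  "xyz": [
    [0,0,0.03],
    [0,0,0.06],
    [0,0,0.1],
    [0,0,0.1],
    [0,0,-0.5],
    [0,0,-1.5],
    [0,0,-3],
    [0,0,-5]
  ],
  "jaw": [0,0,0,0,0,0,0,0]
}}

```text
time_s: 28.05
eef_pos: [0.481, -0.0584, 0.1958]
eef_rot: [0.059, 0.666, 0.741, 0.067]
wrist_force: [0.1, 0.6, -0.7]
opening: 0.002
grasp_force: 0.0
```

Request:
{"api": "send_rows", "payload": {
  "dr": [
    [0,0,0],
    [0,0,0],
    [0,0,0],
    [0,0,0],
    [0,0,0],
    [0,0,0],
    [0,0,0],
    [0,0,0]
  ],
  "xyz": [
    [0,-0.5,-2],
    [0,-2,-4],
    [0,-4,-6],
    [0,-6,-8],
    [0,-7,-9],
    [0,-7,-9],
    [0,-7,-9],
    [0,-7,-9]
  ],
  "jaw": [0,0,0,0,0,0,0,0]
}}

```text
time_s: 29.05
eef_pos: [0.397, -0.0675, 0.2707]
eef_rot: [0.058, 0.666, 0.741, 0.067]
wrist_force: [0.3, -0.3, -0.4]
opening: -0.0
grasp_force: 0.0
```

```bash
python3 - <<'E'
from h import *
im,c=snap('side','s9'); im2,c2=snap('wrist','w11')
o=ctrl.get_obs(); print(o['time_s'],np.round(o['eef_pos'],4),o['wrist_force'],np.abs(o['dq']).max())
print('shut bar in crop',[((proj(c,B(0)+s*EY)-[200,130])*2).round(0).tolist() for s in(-.044,.044)],'at .08',[((proj(c,B(.08)+s*EY)-[200,130])*2).round(0).tolist() for s in(-.044,.044)])
cv2.imwrite('pics/fin.png',cv2.resize(im[130:410,200:430],None,fx=2,fy=2,interpolation=cv2.INTER_CUBIC)[:,:,::-1])
E
```

```text
29.15 [ 0.397  -0.0675  0.2707] [-0.54501119 -0.32765912 -1.02158969] 0.0015960695197565883
shut bar in crop [[164.0, 280.0], [168.0, 212.0]] at .08 [[167.0, 272.0], [171.0, 203.0]]
```

View pics/fin.png

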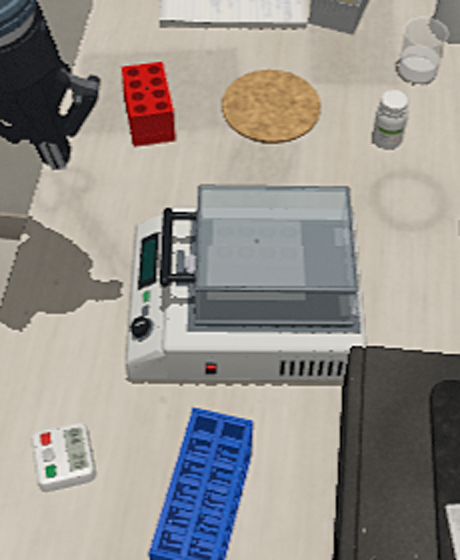

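The hood is shut over the block. The bar spans (168,212)-(165,280), matching the shut prediction, and the rack, timer and bottle look undisturbed. Handing in.

```bash
python3 -c "
from bench import ctrl
print(ctrl.hand_in())"
```

```text
the job is handed in; nothing more can be done
None
```

The block is on the heating plate over both pins, the hood is closed past its catch, and the job was handed in at about 29 s; the rack, bottle and timer looked undisturbed in the final picture.

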